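# Register a board on a stencil printer bed and set its vacuum slide

## Robot

A 7-joint arm with a two-finger parallel gripper is mounted at the origin on the work surface. World frame = base frame: x ahead of the robot, y to its left, z up, the work surface at z = 0. Lengths are in m, angles in rad, forces in N, time in s.
With the tool pointing down it reaches from about 0.4 to 0.85 m from the base axis. Payload 4.4 kg.
Tool frame: the origin (TCP) lies at the very end of the fingers, on their centre line; the grasp point (between the pads) lies 19 mm behind it; z points along the fingers, y is the line along which they close (so a half turn about z gives the same grasp; the last joint's range is limited). The gripper opens to 94 mm and grips with 3 to 60 N. Pads are 16 mm wide; open, the fingers measure 119 mm over their backs; the gripper's body (75 mm by 177 mm) begins 78 mm behind the grasp point.
Start: joints at [-1.297, 0.628, 0.038, 1.517, -0.027, 0.996, -0.02], TCP at [0.217, 0.613, 0.205] pointing down, gripper open.
Joint ranges: [-3.06, 3.06], [-0.37, 2.12], [-1.25, 1.32], [0.18, 2.47], [-1.1, 4.24], [0.23, 1.98], [-2.94, 2.94]. Speed limits (rad/s): [2.57, 2.57, 3.14, 3.14, 3.14, 3.14, 3.14].

## Interface

Orientations are given as a 3x3 rotation matrix whose columns are the frame's x, y, z axes.
In Python, from station import ctrl, get_image, job, recognise, spot_point gives the robot as it stands.
- The arm moves only by the tool jog_arm, never from a script. Its arguments are lists of equal length, an entry for each row: "translation": the shift along the tool's x, y, z in units of 25 mm (1.0 is 25 mm), a list of three; "turn": the turn about the tool's z in units of 0.1 rad (1.0 is 0.1 rad); "claw": the opening, from 0 (shut) to 1 (fully open). A call has 1 to 10 rows; each row shifts and turns the commanded pose from where the row before left it, along the tool's axes as they then stand; what a row does not reach is not made up. A row lasts 1/12 s, in which the tool goes at most 41.7 mm and 7.16 degrees, less where a joint would pass 70% of its speed; a pose out of reach is approached as far as the arm can. A call with a number of a shift or a turn outside -1 to 1 is refused whole. A call with a gripper value outside its range is refused whole. The fingers move at their own pace and stop on an object; "force" is the grip in N (left out, the last holds). Time passes only in rows, so rows that do not move let the fingers close. It gives the time, the measured TCP pose, the force, the opening and the grip force at its end, in the units of the state.
- ctrl.observe(): the state, without advancing time (a new reading comes with each control period).
- get_image(name): name is "scene" or "top" or "wrist"; returns a dict with "frame" (400x640x3 uint8, red, green, blue), "intrinsics" (3x3 intrinsics, pixels), "R" (3x3) and "t" (3): a world point X has camera coordinates R X + t; the wrist camera has in their place "T_tool_cam" (4x4, takes a point from camera to tool coordinates, whose origin is the TCP and whose axes are the flange's). Camera axes: x right, y down, z forward; pixel columns grow to the right and rows downward; lengths in m; the calibration is good to about 2 mm. A picture is of the moment at which its call begins: read the wrist's pose just before it. There is no depth.
- job.job_done(): hands the job in; it is judged then, once.
Trained networks look in a picture, given as the dict that the camera call returned (one of the last four; its "shot" number tells which), for a name from the list of things; names that differ only in an ending like _2 or _b are one class to them, and where a whole thing is asked for, a point or a joint stands for the part that bears it (a point fixed in the world has none). Each returns a list of dicts, best first, with "conf" (0 to 1); they miss things now and then, are a little off and sometimes report something else, mostly with a low value. They report only what shows in the picture. A call takes as long as a camera call. They do not tell look-alikes from the thing itself.
- recognise(picture, target): "at" ([x, y, z] in m, in world coordinates, good to about 4 mm: the middle of the surface that is visible of it).
- spot_point(picture, target): "at" ([x, y, z] in m, in world coordinates, good to about 4 mm: a listed point, or the origin of a listed thing).
The state is a dict: "time_s": time; "qpos": joint angles; "joint_vel": joint speeds; "joint_torque": joint torques, N m; "eef_pos": TCP position; "tcp_rot": TCP orientation; "wrist_force": force on the tool from outside, world axes, zero at the start; "ft_torque": the same for the moment, N m; "finger_gap": finger opening in m; "grasp_force": force on a finger pad.
Only numpy, scipy, OpenCV 4.12 (cv2) and the standard library are available. Lean on these libraries where they do the work, as an engineer would, in place of code of your own. Each camera call takes 0.05 s, during which the arm holds its last target. There are 200 camera calls.

## Task

First take the black support block off the printer bed and stand it upright on the flat rubber pad. Then push the bed's two sliding jaws until the board sits square and home against both fences, with both jaws left up against it; nothing but the jaws may push the board: it is freshly printed, so touch it neither with the gripper nor with the block. Finally slide the vacuum valve's grip until it is level with the tall index pin beside its track (not the low stub), and leave the other things on the bench where they are.

Things in the scene. Friction and masses are not known exactly. Their poses are not given: they have to be found in the camera images.
- bed: Fixed aluminium bed, 240 (x) by 330 (y) mm, flat top 40 mm above the table; yaw up to 0.2 rad. Origin: centre of underside. Two steel fences on it, 12 mm tall: the far one along y, inner face at bed x +105 mm; the left one along x, inner face at bed y +135 mm. The board is home in their corner: its centre at bed x +55, y +80 mm, axes parallel to the bed's.
- board: Loose green circuit board on a carrier, about 160 g, a plate 100 (x) by 110 (y) by 6 mm, flat components up to 3 mm high on it. Origin: centre of underside. It lies on the bed 12 to 35 mm short of home along bed x and 12 to 40 mm along bed y, turned by up to 0.1 rad.
- cross_jaw (a joint): Travel (m) along bed +y of the cross jaw, which pushes the board to the left fence: 0 drawn back (face at bed y -105 mm), 0.130 with the board home, end stop 0.134. Starts at 0 to 0.025. Resists with 3 N plus 8 N per m/s, stays where left. Face: steel bar, bed x 0 to 90 mm, 12 mm thick, 11 mm high.
- cross_jaw_grip (a point): Centre of the top of the cross jaw's black grip: a post 26 mm wide (bed x) by 16 mm (bed y, along its travel), its top 43 mm above the bed's top, its centre 28 mm behind (bed -y) the pushing face, always at bed x = +45 mm.
- front_jaw (a joint): Travel (m) along bed +x of the front jaw, which pushes the board to the far fence: 0 drawn back (face at bed x -60 mm), 0.065 with the board home, end stop 0.069. Starts at 0 to 0.016. Resists with 3 N plus 8 N per m/s, stays where left. Face: steel bar, bed y 35 to 125 mm, 12 mm thick, 11 mm high.
- front_jaw_grip (a point): Centre of the top of the front jaw's black grip: a post 26 mm wide (bed y) by 16 mm (bed x, along its travel), its top 43 mm above the bed's top, its centre 28 mm behind (bed -x) the pushing face, always at bed y = +80 mm.
- block: Loose black support block, 26 x 26 mm and 55 mm tall, 120 g, with a thin steel square on top. It stands on the bed between the cross jaw and the board, turned by up to 0.3 rad from the bed's axes. Origin: centre of its underside.
- pad: Flat black rubber pad, fixed, 90 x 90 mm, 5 mm thick, at the left of the bed. Origin: centre of its underside. It may lie nearer or farther than the grey open tray beside it (sorter).
- sorter: Grey open tray with one divider, fixed, 90 x 90 mm, 28 mm high: not for the block. Origin: centre of its underside.
- valve_box: Fixed white vacuum valve box at the right, 170 mm (its x) by 90 mm (its y), flat top 40 mm above the table. Origin: centre of its underside. The valve's track runs along its x, at y = 0.
- valve (a joint): Travel in m of the vacuum valve's black grip along the box's +x: the grip's centre lies at box x = value - 0.055. Range 0 to 0.11; starts near the middle (0.048 to 0.062) and must go either way. It resists with about 2.5 N plus 10 N per m/s and stays where it is left.
- valve_grip (a point): Centre of the top of the valve's grip: a post 14 mm (box x, along its travel) by 26 mm (box y), its top 37 mm above the box's top, with a white line across it.
- index_pin: Tall index pin fixed on the valve box beside the track: 10 x 10 x 6 mm steel foot with a 6 mm thick pin, 26 mm tall in all. Origin: centre of underside, at box y +35 mm, 24 to 42 mm to either side of the track's middle; axes parallel to the box's. It marks where the grip's centre must stand along the track.
- index_stub: Low index stub, fixed, the same 10 x 10 x 6 mm steel foot without a pin, on the other side of the track's middle: not the mark wanted.
- paste_jar: Loose small jar, 38 mm across, 45 mm tall, standing on the bed's near right corner; leave it. Origin: centre of its underside.
- screwdriver: Loose screwdriver, 190 mm long, lying between bed and valve box; leave it.
- weight: Loose steel cylinder, 44 mm across, 35 mm tall, near the robot's right; leave it. Origin: centre of its underside.
- flux_bottle: Loose bottle, 52 mm across, 120 mm tall, beyond the bed; leave it. Origin: centre of its underside.
- tape_roll: Loose ring of tape, 84 mm across, 22 mm high, beyond the bed; leave it.
- cup: Loose white cup, 72 mm across, 85 mm tall, beyond the bed; leave it.
- spatula: Loose spatula, 200 mm long, lying beyond the valve box; leave it.
There are look-alikes about, which are no part of the job. Of the things that look like the valve_box, the larger one is meant.

How it is judged:
By the outcome, as a careful person would: the job done as asked, in the order asked, and still so for the second after the job is handed in, with the robot touching nothing.
It also fails if it takes over 72 s, if anything falls off the work surface, if the arm or the gripper's body presses on something with over 40 N, if the wrist force passes 120 N, or if a joint passes its speed limit or range.

## Working session

There is one attempt and no reset: what is moved stays moved. The work goes in short steps, Python scripts to look and compute and a tool call to move; the robot and the scene stay as the last step left them, time stands still between calls to the robot, and variables do not carry over. Pictures are saved under pics/ and viewed, at most 11 in all, crops included, and the job is handed in when it is done.

Besides the shell and the picture viewer there is one more tool, called after "Emit:" as name(argument=value, ...) on one line, values as JSON. jog_arm: Moves the arm, as the interface text tells. Shifts and turns lie within -1 to 1; 1 stands for 25 mm of shift or 0.1 rad of turn. Its arguments: {"type":"object","properties":{"translation":{"type":"array"},"turn":{"type":"array"},"claw":{"type":"array"},"force":{"type":"number"}},"required":["translation","turn","claw"]}

```bash
mkdir -p pics; cat > h.py <<'E'
import numpy as np, cv2
from station import ctrl, get_image, job, recognise, spot_point
def save(p,n): cv2.imwrite('pics/'+n,p['frame'][:,:,::-1])
E
python3 - <<'E'
from h import *
s=ctrl.observe(); print(s['time_s'],s['eef_pos'],np.round(s['tcp_rot'],3).tolist(),s['finger_gap'])
P={n:get_image(n) for n in('scene','top')}
save(P['scene'],'scene0.png');save(P['top'],'top0.png')
for n in P:
  p=P[n];print(n,np.round(-p['R'].T@p['t'],3))
  for t in ['bed','board','cross_jaw_grip','front_jaw_grip','block','pad','sorter','valve_box','valve_grip','index_pin','index_stub','paste_jar']:
    print(t,[(np.round(d['at'],3).tolist(),round(d['conf'],2)) for d in spot_point(p,t)][:4])
E
```

```text
0.0 [0.21637928 0.61221996 0.20457795] [[-0.943, 0.333, -0.001], [0.333, 0.943, -0.002], [0.0, -0.002, -1.0]] 0.09395620734255122
scene [ 1.565 -0.137  0.753]
bed [([0.552, 0.072, 0.002], 0.6)]
board [([0.582, 0.113, 0.038], 0.77)]
cross_jaw_grip [([0.612, -0.053, 0.08], 0.76), ([0.364, -0.282, -0.001], 0.34)]
front_jaw_grip [([0.464, 0.143, 0.086], 0.71), ([0.57, 0.375, -0.004], 0.3)]
block [([0.612, 0.017, 0.042], 0.57)]
pad [([0.57, 0.376, -0.005], 0.75)]
sorter []
valve_box [([0.285, -0.492, -0.0], 0.94), ([0.552, -0.308, -0.002], 0.84)]
valve_grip [([0.562, -0.311, 0.079], 0.67), ([0.242, -0.496, 0.061], 0.49)]
index_pin [([0.516, -0.279, 0.04], 0.54), ([0.783, 0.174, 0.0], 0.16)]
index_stub []
paste_jar [([0.497, -0.038, 0.038], 0.65)]
top [ 0.234 -0.07   1.696]
bed [([0.549, 0.07, 0.003], 0.86), ([0.784, 0.049, 0.002], 0.39)]
board [([0.581, 0.114, 0.043], 0.73)]
cross_jaw_grip [([0.609, -0.057, 0.084], 0.7)]
front_jaw_grip [([0.787, -0.108, -0.001], 0.6), ([0.466, 0.141, 0.085], 0.52)]
block [([0.616, 0.015, 0.042], 0.52)]
pad [([0.565, 0.374, 0.003], 0.79)]
sorter [([0.422, 0.372, -0.005], 0.79)]
valve_box [([0.552, -0.31, -0.0], 0.88), ([0.286, -0.496, 0.001], 0.87)]
valve_grip [([0.557, -0.311, 0.077], 0.61), ([0.244, -0.497, 0.059], 0.39), ([0.611, -0.056, 0.085], 0.17)]
index_pin []
index_stub []
paste_jar [([0.58, 0.116, 0.044], 0.65), ([0.499, -0.038, 0.04], 0.64)]
```

```bash
ls
```

```text
h.py
pics
```

View pics/scene0.png

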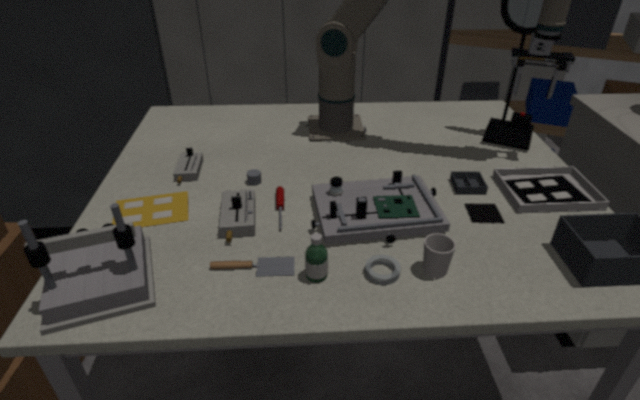

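View pics/top0.png

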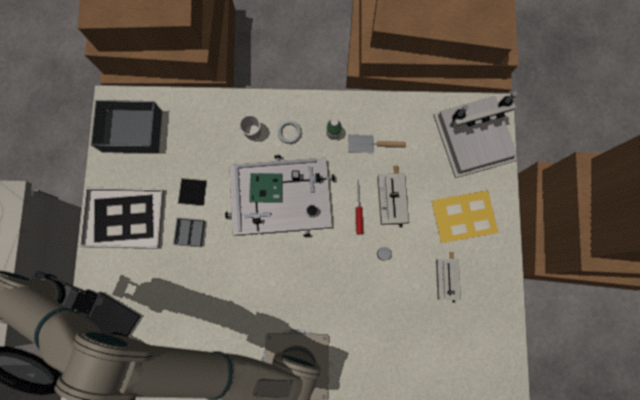

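Scene view: bed at (378,207). Candidates for the block are the dark post at (361,207), the cross jaw grip (333,210), the front jaw grip (397,177) and the jar (336,185). The pad is the flat black square (485,212), and the sorter (468,182) lies nearer. The larger valve box is at (238,212), with a small look-alike at (188,165). I'll check this in a close crop.

```bash
python3 - <<'E'
from h import *
a=cv2.imread('pics/scene0.png')[165:245,205:455]
b=cv2.imread('pics/top0.png')[145:245,220:420]
a=cv2.resize(a,(780,250),interpolation=cv2.INTER_CUBIC);b=cv2.resize(b,(640,320),interpolation=cv2.INTER_CUBIC)
b=cv2.copyMakeBorder(b,0,0,0,140,0)
cv2.imwrite('pics/crop0.png',cv2.convertScaleAbs(np.vstack([a,b]),alpha=1.6))
E
```

```text
(no output)
```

View pics/crop0.png

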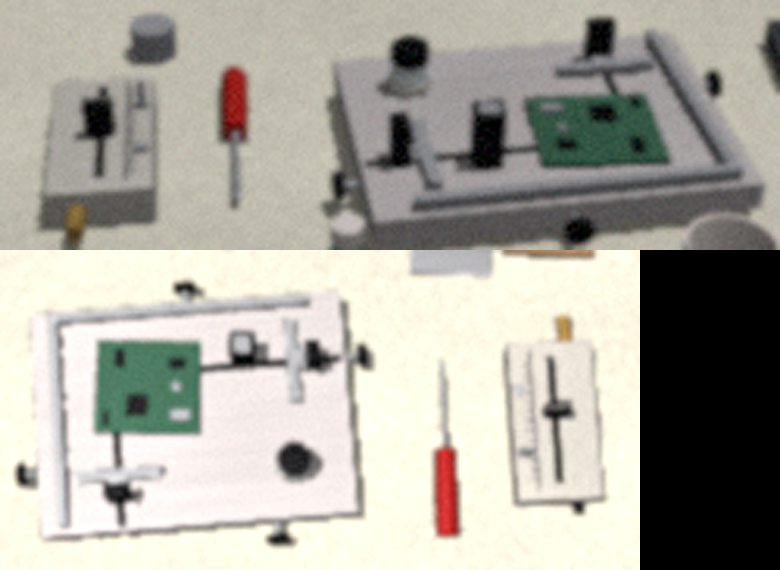

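The crop settles it. The block is the taller post with the steel-coloured top (top-view crop 242,345), standing between the cross jaw bar (293,360) and the board. On the large valve box the tall pin is at the near end. I'll turn the tool so it closes roughly along world x and carry the wrist camera over the bed.

Emit:
jog_arm(translation=[[-1,0,-0.4],[-1,0,-0.4],[-1,0,-0.4],[-1,0,-0.4],[-1,0,-0.4],[-1,0,-0.4],[-1,0,-0.4],[-1,0,-0.4],[-1,0,-0.4],[-1,0,-0.4]], turn=[1,1,1,1,1,1,1,1,1,1], claw=[0.7,0.7,0.7,0.7,0.7,0.7,0.7,0.7,0.7,0.7])

```text
time_s: 2.13
eef_pos: [0.3864, 0.4414, 0.3059]
tcp_rot: [[-0.224, 0.975, 0.0], [0.975, 0.224, 0.0], [0.0, 0.0, -1.0]]
wrist_force: [0.2, -0.2, 0.6]
finger_gap: 0.0656
grasp_force: 0.0
```

```bash
cat >> h.py <<'E'
def togo(target,yaw=None):
    """remaining shift in tool axes/units after any turn; yaw = wanted world angle of tool y"""
    s=ctrl.observe();R=np.array(s['tcp_rot']);p=np.array(s['eef_pos'])
    a=np.arctan2(R[1,1],R[0,1]);turn=0
    if yaw is not None: turn=(a-yaw+np.pi/2)%np.pi-np.pi/2
    c,n=np.cos(turn),np.sin(turn);R2=R@np.array([[c,-n,0],[n,c,0],[0,0,1]])
    print('t',round(s['time_s'],2),'pos',np.round(p,4),'yaw',round(a,3),'F',np.round(s['wrist_force'],1),'gap',round(s['finger_gap'],4),'grip',round(s['grasp_force'],1))
    print('turn',round(turn/.1,2),'shift',np.round(R2.T@(np.array(target)-p)/.025,2))
E
python3 - <<'E'
from h import *
togo([.55,.04,.33],0.05)
print(np.round(get_image('wrist')['T_tool_cam'],3))
E
```

```text
t 2.13 pos [0.3864 0.4414 0.3059] yaw 0.226 F [ 0.2 -0.2  0.6] gap 0.0656 grip 0.0
turn 1.76 shift [-16.36   5.74  -0.96]
[[-0.001 -0.964 -0.265  0.079]
 [ 1.    -0.001  0.001 -0.   ]
 [-0.001 -0.265  0.964 -0.18 ]
 [ 0.     0.     0.     1.   ]]
```

Emit:
jog_arm(translation=[[-1,0.58,0],[-1,0.58,0],[-1,0.58,-0.3],[-1,0.58,-0.3],[-1,0.58,-0.3],[-1,0.58,0],[-1,0.58,0],[-1,0.58,0],[-1,0.58,0],[-1,0.58,0]], turn=[1,0.76,0,0,0,0,0,0,0,0], claw=[0.7,0.7,0.7,0.7,0.7,0.7,0.7,0.7,0.7,0.7])

```text
time_s: 3.02
eef_pos: [0.5503, 0.2043, 0.3281]
tcp_rot: [[-0.056, 0.998, 0.0], [0.998, 0.056, 0.0], [0.0, 0.0, -1.0]]
wrist_force: [1.0, -0.2, -1.1]
finger_gap: 0.0659
grasp_force: 0.0
```

```bash
cat >> h.py <<'E'
def wrist(name=None):
    s=ctrl.observe();p=get_image('wrist')
    T=np.eye(4);T[:3,:3]=s['tcp_rot'];T[:3,3]=s['eef_pos'];p['W']=T@p['T_tool_cam']
    if name: save(p,name)
    return p
def proj(p,X):
    X=np.atleast_2d(X);C=(np.asarray(X)-p['W'][:3,3])@p['W'][:3,:3] if 'W' in p else X@p['R'].T+p['t']
    u=C@np.array(p['intrinsics']).T;return u[:,:2]/u[:,2:]
def ray(p,uv,z):
    d=np.linalg.inv(p['intrinsics'])@[*uv,1]
    d,o=(p['W'][:3,:3]@d,p['W'][:3,3]) if 'W' in p else (p['R'].T@d,-p['R'].T@p['t'])
    return o+d*(z-o[2])/d[2]
def see(p,names):
    for t in names: print(t,[(np.round(d['at'],4).tolist(),round(d['conf'],2)) for d in spot_point(p,t)][:3])
E
python3 - <<'E'
from h import *
togo([.55,.04,.33],0.05)
p=wrist('w1.png')
see(p,['bed','board','cross_jaw_grip','front_jaw_grip','block','pad','valve_grip'])
E
```

```text
t 3.02 pos [0.5503 0.2043 0.3281] yaw 0.056 F [ 1.  -0.2 -1.1] gap 0.0659 grip 0.0
turn 0.06 shift [-6.56 -0.34 -0.08]
bed []
board [([0.5747, 0.115, 0.0417], 0.84)]
cross_jaw_grip []
front_jaw_grip [([0.4571, 0.1403, 0.0832], 0.82)]
block [([0.7533, -0.2599, -0.0004], 0.71), ([0.6126, 0.0149, 0.0418], 0.63)]
pad [([0.565, 0.3738, -0.0022], 0.97), ([0.6127, 0.0184, 0.0393], 0.64), ([0.782, 0.1734, -0.0038], 0.25)]
valve_grip [([0.6134, 0.0166, 0.0427], 0.32)]
```

View pics/w1.png

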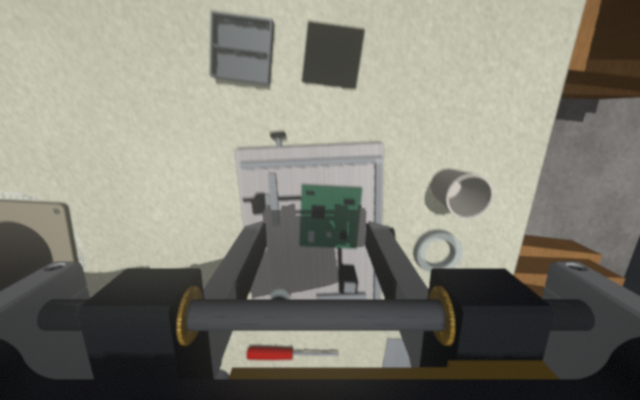

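Wrist view: pad at (333,54), sorter (242,48) to its left (nearer), bed from (240,150), board (331,215), block partly between the fingers at (347,278). I'll go farther to the right so the block is clear of the fingers.

Emit:
jog_arm(translation=[[-1,0,0],[-1,0,0],[-1,0,0],[-1,0,0],[-1,0,0],[-1,0,0],[-1,0,0],[-1,0,0],[-1,0,0],[-0.2,0,0]], turn=[0,0,0,0,0,0,0,0,0,0], claw=[0.7,0.7,0.7,0.7,0.7,0.7,0.7,0.7,0.7,0.7])

```text
time_s: 4.25
eef_pos: [0.5621, -0.0285, 0.3284]
tcp_rot: [[-0.051, 0.999, 0.001], [0.999, 0.051, -0.003], [-0.003, 0.0, -1.0]]
wrist_force: [-0.6, -1.9, 0.0]
finger_gap: 0.0655
grasp_force: 0.0
```

```bash
python3 - <<'E'
from h import *
togo([.61,.016,.33],0.05)
p=wrist('w2.png')
see(p,['bed','board','cross_jaw_grip','front_jaw_grip','block','pad','valve_grip','paste_jar'])
np.savez('w2.npz',W=p['W'],K=p['intrinsics'])
E
```

```text
t 4.25 pos [ 0.5621 -0.0285  0.3284] yaw 0.051 F [-0.6 -1.9  0. ] gap 0.0655 grip 0.0
turn 0.01 shift [ 1.68  2.   -0.07]
bed [([0.5546, 0.0711, -0.0045], 0.55)]
board []
cross_jaw_grip [([0.6125, -0.051, 0.0854], 0.76)]
front_jaw_grip [([0.4562, 0.1422, 0.0858], 0.59)]
block [([0.6145, 0.0135, 0.0404], 0.68)]
pad [([0.7832, 0.049, -0.0036], 0.74), ([0.5569, -0.3107, -0.0027], 0.66)]
valve_grip [([0.4981, -0.0384, 0.0383], 0.44)]
paste_jar [([0.4942, -0.0348, 0.0401], 0.69)]
```

View pics/w2.png

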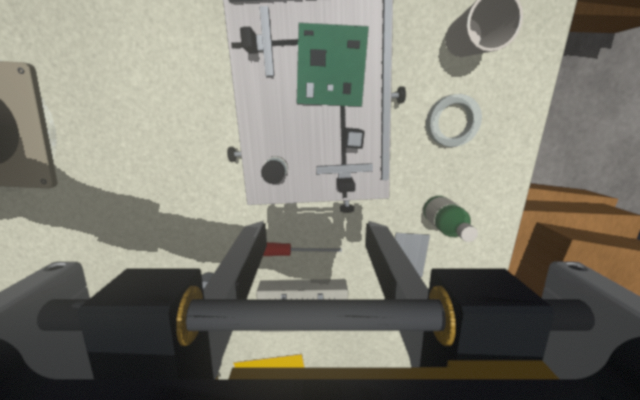

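Wrist view: block with its steel top at (354,138), cross jaw bar (344,169) and its grip (346,185), front jaw grip (248,42), board (332,65), jar (273,170), bed corners about (247,205) and (389,197). I'll enlarge it for angles.

```bash
python3 - <<'E'
from h import *
i=cv2.imread('pics/w2.png')
a=cv2.resize(i[0:215,222:402],None,fx=2.7,fy=2.7,interpolation=cv2.INTER_CUBIC)
b=cv2.resize(i[115:200,322:382],None,fx=5,fy=5,interpolation=cv2.INTER_CUBIC)
c=np.zeros((a.shape[0],a.shape[1]+300,3),np.uint8);c[:,:a.shape[1]]=a;c[:425,a.shape[1]:]=b
cv2.imwrite('pics/w2c.png',cv2.convertScaleAbs(c,alpha=1.4));print(c.shape)
E
```

```text
(580, 786, 3)
```

View pics/w2c.png

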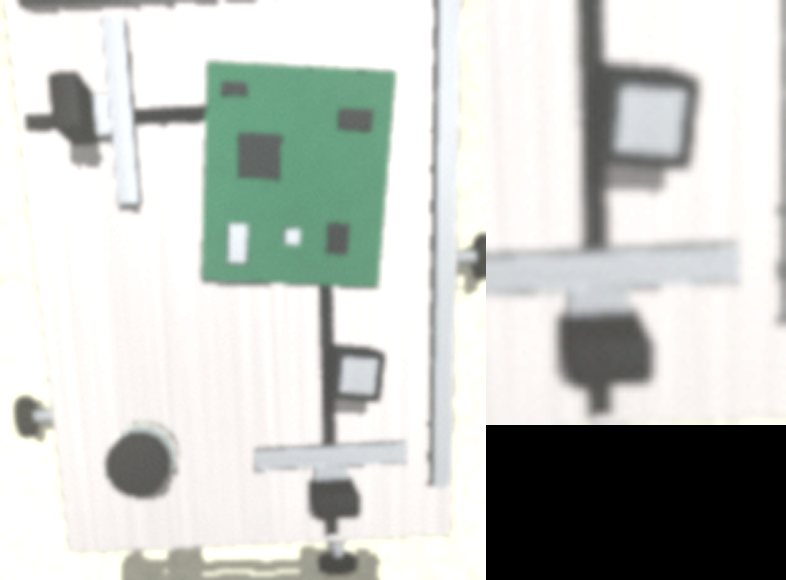

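```bash
python3 - <<'E'
from h import *
d=np.load('w2.npz');p={'W':d['W'],'intrinsics':d['K']}
A=lambda u,v,z:ray(p,(222+u/2.7,v/2.7),z)[:2]
B=lambda u,v,z:ray(p,(322+(u-486)/5,115+v/5),z)[:2]
def line(n,a,b):
  t=b-a;print(n,np.round(a,4),np.round(b,4),'ang',round(np.arctan2(t[1],t[0]),3),'len',round(np.hypot(*t),4))
line('crossbar front',A(255,452,.051),A(405,442,.051))
line('frontbar face',A(125,15,.051),A(140,207,.051))
line('fence',A(437,20,.052),A(431,483,.052))
line('bed -y edge',A(72,549,.04),A(448,534,.04))
c=[A(*q,.046) for q in((208,63),(395,72),(378,287),(203,280))]
for i in range(4):line('board',c[i],c[(i+1)%4])
print('board ctr',np.mean(c,0))
c=[B(*q,.095) for q in((615,80),(688,85),(682,158),(612,155))]
for i in range(4):line('blk',c[i],c[(i+1)%4])
print('blk ctr',np.mean(c,0))
print('gripx',A(333,480,.083),'front',A(70,92,.083))
E
```

```text
crossbar front [ 0.564  -0.0327] [ 0.6516 -0.0224] ang 0.117 len 0.0882
frontbar face [0.4862 0.19  ] [0.4949 0.0987] ang -1.476 len 0.0918
fence [0.6457 0.1954] [ 0.6693 -0.046 ] ang -1.473 len 0.2426
bed -y edge [ 0.4533 -0.1015] [ 0.6863 -0.0803] ang 0.091 len 0.234
board [0.529  0.1715] [0.6275 0.1722] ang 0.007 len 0.0984
board [0.6275 0.1722] [0.6285 0.0637] ang -1.561 len 0.1085
board [0.6285 0.0637] [0.53   0.0626] ang -3.13 len 0.0985
board [0.53   0.0626] [0.529  0.1715] ang 1.579 len 0.1089
board ctr [0.57874725 0.1175339 ]
blk [0.6043 0.0286] [0.6247 0.0282] ang -0.017 len 0.0204
blk [0.6247 0.0282] [0.6249 0.0081] ang -1.562 len 0.0202
blk [0.6249 0.0081] [0.6051 0.0079] ang -3.135 len 0.0198
blk [0.6051 0.0079] [0.6043 0.0286] ang 1.609 len 0.0207
blk ctr [0.6147564  0.01819674]
gripx [ 0.60740684 -0.04040436] front [0.46467247 0.14590152]
```

Emit:
jog_arm(translation=[[0,0,0.5],[0.9,1,1],[0.9,1,1],[0,0.1,1],[0,0,1],[0,0,1],[0,0,1],[0,0,1],[0,0,0.5],[0,0,0]], turn=[0.6,0,0,0,0,0,0,0,0,0], claw=[0.6,0.6,0.6,0.6,0.6,0.6,0.6,0.6,0.6,0.6])

```text
time_s: 5.53
eef_pos: [0.6124, 0.0211, 0.125]
tcp_rot: [[0.004, 1.0, -0.006], [1.0, -0.004, -0.0], [-0.0, -0.006, -1.0]]
wrist_force: [-0.2, 0.0, 0.5]
finger_gap: 0.0566
grasp_force: 0.0
```

```bash
python3 - <<'E'
from h import *
togo([.6147,.0165,.065],-0.01)
E
```

```text
t 5.53 pos [0.6124 0.0211 0.125 ] yaw -0.004 F [-0.2  0.   0.5] gap 0.0566 grip 0.0
turn 0.06 shift [-0.18  0.11  2.4 ]
```

Emit:
jog_arm(translation=[[-0.18,0.1,0.4],[0,0,0.7],[0,0,0.7],[0,0,0.6],[0,0,0],[0,0,0],[0,0,0],[0,0,0]], turn=[0,0,0,0,0,0,0,0], claw=[0.6,0.6,0.6,0.6,0.6,0.1,0.1,0.1], force=20)

```text
time_s: 6.2
eef_pos: [0.6186, 0.0154, 0.0697]
tcp_rot: [[0.005, 1.0, 0.003], [1.0, -0.005, 0.0], [0.0, 0.003, -1.0]]
wrist_force: [-0.1, -0.1, 0.3]
finger_gap: 0.0397
grasp_force: 0.0
```

Emit:
jog_arm(translation=[[0,-0.08,0],[0,0,0],[0,0,0],[0,0,0],[0,0,0]], turn=[0,0,0,0,0], claw=[0.1,0.1,0.1,0.1,0.1])

```text
time_s: 6.62
eef_pos: [0.6153, 0.0157, 0.069]
tcp_rot: [[0.005, 1.0, 0.0], [1.0, -0.005, 0.0], [0.0, 0.0, -1.0]]
wrist_force: [-2.4, -0.3, 6.7]
finger_gap: 0.0255
grasp_force: 20.0
```

Gripped (26 mm). Lift and carry to the pad.

Emit:
jog_arm(translation=[[0,0,-0.5],[0,0,-1],[0,0,-1],[0,0,-0.9],[0.5,0,-0.4],[1,-0.25,0],[1,-0.25,0],[1,-0.25,0],[1,-0.25,0],[1,-0.25,0]], turn=[0,0,0,0,0,0,0,0,0,0], claw=[0.1,0.1,0.1,0.1,0.1,0.1,0.1,0.1,0.1,0.1], force=30)

```text
time_s: 7.45
eef_pos: [0.5837, 0.1558, 0.163]
tcp_rot: [[0.004, 1.0, -0.001], [1.0, -0.004, 0.001], [0.001, -0.001, -1.0]]
wrist_force: [-0.7, 0.1, -1.6]
finger_gap: 0.0256
grasp_force: 29.9
```

Emit:
jog_arm(translation=[[1,-0.25,0],[1,-0.25,0],[1,-0.25,0],[1,0,0],[1,0,0],[1,0,0],[1,0,0],[0.9,0,0],[0.5,0,0],[0,0,0]], turn=[0,0,0,0,0,0,0,0,0,0], claw=[0.1,0.1,0.1,0.1,0.1,0.1,0.1,0.1,0.1,0.1])

```text
time_s: 8.28
eef_pos: [0.565, 0.3683, 0.1623]
tcp_rot: [[-0.001, 1.0, -0.001], [1.0, 0.001, 0.002], [0.002, -0.001, -1.0]]
wrist_force: [-0.2, -0.1, -1.6]
finger_gap: 0.0256
grasp_force: 29.9
```

```bash
python3 - <<'E'
from h import *
togo([.566,.374,.036],-0.005)
p=wrist('w3.png'); see(p,['pad','sorter','block'])
q=get_image('top'); see(q,['pad','sorter','block'])
E
```

```text
t 8.28 pos [0.565  0.3683 0.1623] yaw 0.001 F [-0.2 -0.1 -1.6] gap 0.0256 grip 29.9
turn 0.06 shift [0.22 0.05 5.05]
pad [([0.5639, 0.3726, 0.0012], 0.89), ([0.5659, 0.3689, 0.1329], 0.65)]
sorter [([0.4255, 0.3708, -0.002], 0.78), ([0.7844, 0.1711, -0.0023], 0.58)]
block [([0.568, 0.3692, 0.1342], 0.73)]
pad [([0.5675, 0.3754, 0.0026], 0.65)]
sorter [([0.4205, 0.3709, -0.0067], 0.83), ([0.5675, 0.3741, 0.0024], 0.46)]
block [([0.5675, 0.3637, 0.1357], 0.57)]
```

Emit:
jog_arm(translation=[[0.2,0,0.5],[0,0,1],[0,0,1],[0,0,1],[0,0,0.8],[0,0,0.4],[0,0,0.1],[0,0,0.1],[0,0,0.1],[0,0,0.1]], turn=[0,0,0,0,0,0,0,0,0,0], claw=[0.1,0.1,0.1,0.1,0.1,0.1,0.1,0.1,0.1,0.1])

```text
time_s: 9.52
eef_pos: [0.5681, 0.3689, 0.0369]
tcp_rot: [[0.005, 1.0, 0.002], [1.0, -0.005, 0.001], [0.001, 0.002, -1.0]]
wrist_force: [0.2, -0.4, -0.9]
finger_gap: 0.0256
grasp_force: 29.9
```

Emit:
jog_arm(translation=[[0,0,0.05],[0,0,0]], turn=[0,0], claw=[0.1,0.1])

```text
time_s: 9.68
eef_pos: [0.5672, 0.3686, 0.035]
tcp_rot: [[0.005, 1.0, 0.001], [1.0, -0.005, 0.001], [0.001, 0.001, -1.0]]
wrist_force: [-0.2, 0.2, -1.3]
finger_gap: 0.0258
grasp_force: 29.9
```

Emit:
jog_arm(translation=[[0,0,0.05],[0,0,0],[0,0,0]], turn=[0,0,0], claw=[0.1,0.1,0.1])

```text
time_s: 9.93
eef_pos: [0.5675, 0.3687, 0.034]
tcp_rot: [[0.005, 1.0, 0.001], [1.0, -0.005, 0.001], [0.001, 0.001, -1.0]]
wrist_force: [-1.0, -0.7, 3.2]
finger_gap: 0.0261
grasp_force: 30.0
```

Contact at z = 0.034, as expected. Release and rise straight up.

Emit:
jog_arm(translation=[[0,0,0],[0,0,0],[0,0,0],[0,0,-0.3],[0,0,-1],[0,0,-1],[0,0,-1],[0,0,-1],[0,0,-1],[0,0,-0.5]], turn=[0,0,0,0,0,0,0,0,0,0], claw=[0.6,0.6,0.6,0.6,0.6,0.6,0.6,0.6,0.6,0.6])

```text
time_s: 10.77
eef_pos: [0.5686, 0.3689, 0.1821]
tcp_rot: [[0.005, 1.0, 0.004], [1.0, -0.005, 0.002], [0.003, 0.004, -1.0]]
wrist_force: [1.4, -0.6, -0.3]
finger_gap: 0.0564
grasp_force: 0.0
```

```bash
python3 - <<'E'
from h import *
for n in('scene','top'): see(get_image(n),['block','pad','cross_jaw_grip'])
togo([.6107,-.054,.18],0.097)
E
```

```text
block [([0.5649, 0.3658, 0.0075], 0.64)]
pad [([0.567, 0.3748, -0.0048], 0.72)]
cross_jaw_grip [([0.6095, -0.0514, 0.0828], 0.69)]
block [([0.5675, 0.3682, 0.0055], 0.41)]
pad [([0.5686, 0.3731, 0.0038], 0.76), ([0.5586, -0.312, 0.0757], 0.46), ([0.6112, -0.0587, 0.0848], 0.34)]
cross_jaw_grip [([0.6087, -0.0577, 0.086], 0.63)]
t 11.17 pos [0.5662 0.3679 0.1765] yaw -0.005 F [-0.3 -0.2  0.9] gap 0.0564 grip 0.0
turn -1.02 shift [-16.97   0.14  -0.12]
```

Emit:
jog_arm(translation=[[0,0,0],[-1,0,0],[-1,0,0],[-1,0,0],[-1,0,0],[-1,0,0],[-1,0,0],[-1,0,0],[-1,0,0],[-1,0,0]], turn=[-1,0,0,0,0,0,0,0,0,0], claw=[0.6,0.6,0.6,0.6,0.6,0.6,0.6,0.6,0.6,0.6])

```text
time_s: 12.0
eef_pos: [0.5879, 0.1431, 0.1773]
tcp_rot: [[-0.095, 0.995, -0.002], [0.995, 0.095, -0.001], [-0.0, -0.002, -1.0]]
wrist_force: [0.1, -0.2, 0.0]
finger_gap: 0.0562
grasp_force: 0.0
```

Emit:
jog_arm(translation=[[-1,0,0],[-1,0,0],[-1,0,0],[-1,0,0],[-1,0,0],[-1,0,0],[-1,0,0],[-1,0,0],[0,0,0]], turn=[0,0,0,0,0,0,0,0,0], claw=[0.6,0.6,0.6,0.6,0.6,0.6,0.6,0.6,0.6])

```text
time_s: 12.75
eef_pos: [0.6068, -0.0622, 0.1778]
tcp_rot: [[-0.087, 0.996, -0.001], [0.996, 0.087, -0.005], [-0.005, -0.001, -1.0]]
wrist_force: [0.3, -0.8, 0.5]
finger_gap: 0.0557
grasp_force: 0.0
```

```bash
python3 - <<'E'
from h import *
togo([.6107,-.054,.065],0.097)
E
```

```text
t 12.75 pos [ 0.6068 -0.0622  0.1778] yaw 0.087 F [ 0.3 -0.8  0.5] gap 0.0557 grip 0.0
turn -0.1 shift [0.33 0.19 4.51]
```

Emit:
jog_arm(translation=[[0.3,0.15,0.5],[0,0,1],[0,0,1],[0,0,1],[0,0,0.7],[0,0,0.3],[0,0,0],[0,0,0],[0,0,0],[0,0,0]], turn=[0,0,0,0,0,0,0,0,0,0], claw=[0.6,0.6,0.6,0.6,0.6,0.6,0.6,0.1,0.1,0.1], force=20)

```text
time_s: 13.58
eef_pos: [0.6114, -0.0466, 0.0669]
tcp_rot: [[-0.095, 0.995, 0.002], [0.995, 0.095, 0.0], [-0.0, 0.002, -1.0]]
wrist_force: [0.9, 0.3, -0.2]
finger_gap: 0.04
grasp_force: 0.0
```

Emit:
jog_arm(translation=[[0,0,0],[0,0,0],[0,0,0]], turn=[0,0,0], claw=[0.1,0.1,0.1])

```text
time_s: 13.83
eef_pos: [0.6098, -0.047, 0.0665]
tcp_rot: [[-0.095, 0.996, -0.001], [0.996, 0.095, 0.0], [0.0, -0.001, -1.0]]
wrist_force: [-2.6, 0.2, 5.4]
finger_gap: 0.0256
grasp_force: 20.0
```

```bash
python3 - <<'E'
from h import *
togo([.6107,-.054,.065],0.097)
E
```

```text
t 13.83 pos [ 0.6098 -0.047   0.0665] yaw 0.095 F [-2.6  0.2  5.4] gap 0.0256 grip 20.0
turn -0.02 shift [-0.28  0.01  0.06]
```

Emit:
jog_arm(translation=[[0.2,0,0],[0.5,0,0],[0.5,0,0],[0.5,0,0],[0.5,0,0],[0.5,0,0],[0.3,0,0],[0.2,0,0],[0,0,0]], turn=[0,0,0,0,0,0,0,0,0], claw=[0.1,0.1,0.1,0.1,0.1,0.1,0.1,0.1,0.1], force=35)

```text
time_s: 14.58
eef_pos: [0.6017, 0.0336, 0.0665]
tcp_rot: [[-0.096, 0.995, -0.002], [0.995, 0.096, 0.0], [0.0, -0.002, -1.0]]
wrist_force: [-5.0, 0.5, 9.1]
finger_gap: 0.0256
grasp_force: 35.0
```

Emit:
jog_arm(translation=[[0.15,0,0],[0.15,0,0],[0.15,0,0],[0.15,0,0],[0.15,0,0],[0.15,0,0],[0.15,0,0],[0.15,0,0],[0.15,0,0],[0,0,0]], turn=[0,0,0,0,0,0,0,0,0,0], claw=[0.1,0.1,0.1,0.1,0.1,0.1,0.1,0.1,0.1,0.1])

```text
time_s: 15.42
eef_pos: [0.5985, 0.0656, 0.0664]
tcp_rot: [[-0.095, 0.996, -0.002], [0.996, 0.095, -0.001], [-0.001, -0.002, -1.0]]
wrist_force: [-4.7, -2.8, 9.5]
finger_gap: 0.0257
grasp_force: 35.0
```

```bash
python3 - <<'E'
from h import *
x=np.array([np.cos(.097),np.sin(.097)]);y=np.array([-x[1],x[0]])
s=ctrl.observe();print('travel', (np.array(s['eef_pos'][:2])-[.6098,-.047])@y)
togo(s['eef_pos'],.097)
p=wrist('w4.png');see(p,['board','cross_jaw_grip','block'])
q=get_image('top');save(q,'t4.png');see(q,['board','cross_jaw_grip','front_jaw_grip'])
E
```

```text
travel 0.11319155067692549
t 15.42 pos [0.5985 0.0656 0.0664] yaw 0.095 F [-4.7 -2.8  9.5] gap 0.0257 grip 35.0
turn -0.02 shift [0. 0. 0.]
board [([0.5634, 0.1379, 0.0464], 0.64)]
cross_jaw_grip [([0.5997, 0.0604, 0.0849], 0.98)]
block []
board [([0.5697, 0.1346, 0.0409], 0.56)]
cross_jaw_grip []
front_jaw_grip [([0.4663, 0.1423, 0.0868], 0.47)]
```

Board is moving with the jaw. The rest of the travel in small steps, watching for a rise in force.

Emit:
jog_arm(translation=[[0.12,0,0],[0.12,0,0],[0.12,0,0],[0.08,0,0],[0,0,0]], turn=[0,0,0,0,0], claw=[0.1,0.1,0.1,0.1,0.1])

```text
time_s: 16.23
eef_pos: [0.5975, 0.0761, 0.0664]
tcp_rot: [[-0.094, 0.996, -0.002], [0.996, 0.094, -0.002], [-0.001, -0.002, -1.0]]
wrist_force: [-5.1, -3.8, 8.9]
finger_gap: 0.0256
grasp_force: 35.0
```

Emit:
jog_arm(translation=[[0.06,0,0],[0,0,0]], turn=[0,0], claw=[0.1,0.1])

```text
time_s: 16.4
eef_pos: [0.5974, 0.0773, 0.0664]
tcp_rot: [[-0.094, 0.996, -0.002], [0.996, 0.094, -0.002], [-0.002, -0.002, -1.0]]
wrist_force: [-5.1, -4.3, 9.3]
finger_gap: 0.0255
grasp_force: 35.0
```

Emit:
jog_arm(translation=[[0.06,0,0],[0,0,0]], turn=[0,0], claw=[0.1,0.1])

```text
time_s: 16.57
eef_pos: [0.5972, 0.0788, 0.0664]
tcp_rot: [[-0.094, 0.996, -0.002], [0.996, 0.094, -0.002], [-0.002, -0.002, -1.0]]
wrist_force: [-4.7, -4.3, 9.3]
finger_gap: 0.0255
grasp_force: 35.0
```

Emit:
jog_arm(translation=[[0.06,0,0],[0,0,0]], turn=[0,0], claw=[0.1,0.1])

```text
time_s: 16.73
eef_pos: [0.5971, 0.0803, 0.0664]
tcp_rot: [[-0.094, 0.996, -0.002], [0.996, 0.094, -0.002], [-0.002, -0.002, -1.0]]
wrist_force: [-4.9, -4.8, 8.7]
finger_gap: 0.0252
grasp_force: 35.0
```

Emit:
jog_arm(translation=[[0.06,0,0],[0,0,0]], turn=[0,0], claw=[0.1,0.1])

```text
time_s: 16.9
eef_pos: [0.597, 0.0806, 0.0665]
tcp_rot: [[-0.093, 0.996, -0.001], [0.996, 0.093, -0.003], [-0.003, -0.002, -1.0]]
wrist_force: [-4.7, -5.9, 8.2]
finger_gap: 0.0254
grasp_force: 35.0
```

Emit:
jog_arm(translation=[[0.06,0,0],[0,0,0]], turn=[0,0], claw=[0.1,0.1])

```text
time_s: 17.07
eef_pos: [0.597, 0.0806, 0.0665]
tcp_rot: [[-0.093, 0.996, -0.001], [0.996, 0.093, -0.005], [-0.005, -0.001, -1.0]]
wrist_force: [-4.0, -8.5, 9.2]
finger_gap: 0.0258
grasp_force: 35.0
```

Emit:
jog_arm(translation=[[0.06,0,0],[0.06,0,0],[0,0,0]], turn=[0,0,0], claw=[0.1,0.1,0.1])

```text
time_s: 17.32
eef_pos: [0.597, 0.0807, 0.0665]
tcp_rot: [[-0.091, 0.996, -0.0], [0.996, 0.091, -0.008], [-0.008, -0.001, -1.0]]
wrist_force: [-3.8, -13.1, 7.8]
finger_gap: 0.0254
grasp_force: 35.0
```

Emit:
jog_arm(translation=[[0,0,0],[0,0,0],[0,0,0],[0,0,-0.5],[0,0,-1],[0,0,-1],[0,0,-1],[0,0,-1],[0,0,0]], turn=[0,0,0,0,0,0,0,0,0], claw=[0.5,0.5,0.5,0.5,0.5,0.5,0.5,0.5,0.5])

```text
time_s: 18.07
eef_pos: [0.6012, 0.0887, 0.1841]
tcp_rot: [[-0.096, 0.995, 0.01], [0.995, 0.096, 0.002], [0.001, 0.01, -1.0]]
wrist_force: [0.9, -0.3, 0.2]
finger_gap: 0.0469
grasp_force: 0.0
```

```bash
python3 - <<'E'
from h import *
togo([.4627,.1417,.12],.097)
q=get_image('top');see(q,['board','cross_jaw_grip','front_jaw_grip'])
E
```

```text
t 18.07 pos [0.6012 0.0887 0.1841] yaw 0.096 F [ 0.9 -0.3  0.2] gap 0.0469 grip 0.0
turn -0.01 shift [ 2.64 -5.33  2.51]
board [([0.5685, 0.1476, 0.0395], 0.55)]
cross_jaw_grip [([0.5989, 0.0705, 0.084], 0.47)]
front_jaw_grip [([0.465, 0.1429, 0.0821], 0.6)]
```

Emit:
jog_arm(translation=[[0.5,-1,0],[0.5,-1,0],[0.5,-1,0],[0.5,-1,0.3],[0.6,-1,0.5],[0,-0.3,0.7],[0,0,0.6],[0,0,0.3],[0,0,0]], turn=[0,0,0,0,0,0,0,0,0], claw=[0.5,0.5,0.5,0.5,0.5,0.5,0.5,0.5,0.5])

```text
time_s: 19.02
eef_pos: [0.458, 0.1395, 0.1163]
tcp_rot: [[-0.095, 0.995, -0.004], [0.995, 0.095, -0.002], [-0.001, -0.004, -1.0]]
wrist_force: [-0.7, -0.5, -0.4]
finger_gap: 0.0469
grasp_force: 0.0
```

```bash
python3 - <<'E'
from h import *
togo([.463,.1417,.066],.097)
p=wrist();see(p,['front_jaw_grip'])
E
```

```text
t 19.02 pos [0.458  0.1395 0.1163] yaw 0.095 F [-0.7 -0.5 -0.4] gap 0.0469 grip 0.0
turn -0.02 shift [0.07 0.21 2.01]
front_jaw_grip [([0.4609, 0.1378, 0.0851], 0.96)]
```

Emit:
jog_arm(translation=[[0,0.15,0.5],[0,0,0.8],[0,0,0.7],[0,0,0],[0,0,0],[0,0,0],[0,0,0],[0,0,0],[0,0,0]], turn=[0,0,0,0,0,0,0,0,0], claw=[0.5,0.5,0.5,0.5,0.05,0.05,0.05,0.05,0.05], force=25)

```text
time_s: 19.87
eef_pos: [0.4631, 0.1404, 0.069]
tcp_rot: [[-0.095, 0.995, -0.0], [0.995, 0.095, 0.0], [0.0, 0.0, -1.0]]
wrist_force: [-1.6, -0.5, 2.2]
finger_gap: 0.0171
grasp_force: 1.5
```

Emit:
jog_arm(translation=[[0,0,0],[0,0.2,0],[0,0.2,0],[0,0.2,0],[0,0.2,0],[0,0.2,0],[0,0.2,0],[0,0,0]], turn=[0,0,0,0,0,0,0,0], claw=[0.05,0.05,0.05,0.05,0.05,0.05,0.05,0.05])

```text
time_s: 20.53
eef_pos: [0.4925, 0.1433, 0.0688]
tcp_rot: [[-0.095, 0.995, -0.002], [0.995, 0.095, 0.001], [0.001, -0.002, -1.0]]
wrist_force: [-2.8, 0.4, 7.8]
finger_gap: 0.0159
grasp_force: 25.0
```

Emit:
jog_arm(translation=[[0,0.15,0],[0,0.15,0],[0,0.15,0],[0,0.15,0],[0,0.15,0],[0,0.1,0],[0,0.1,0],[0,0,0]], turn=[0,0,0,0,0,0,0,0], claw=[0.05,0.05,0.05,0.05,0.05,0.05,0.05,0.05])

```text
time_s: 21.2
eef_pos: [0.5144, 0.1456, 0.0689]
tcp_rot: [[-0.095, 0.995, -0.005], [0.995, 0.095, 0.001], [0.001, -0.004, -1.0]]
wrist_force: [-7.0, -0.4, 10.2]
finger_gap: 0.0157
grasp_force: 25.0
```

Emit:
jog_arm(translation=[[0,0.08,0],[0,0,0]], turn=[0,0], claw=[0.05,0.05])

```text
time_s: 21.37
eef_pos: [0.5161, 0.1458, 0.0689]
tcp_rot: [[-0.095, 0.995, -0.005], [0.995, 0.095, 0.001], [0.001, -0.005, -1.0]]
wrist_force: [-6.5, -0.1, 11.5]
finger_gap: 0.0157
grasp_force: 25.0
```

Emit:
jog_arm(translation=[[0,0.08,0],[0,0,0]], turn=[0,0], claw=[0.05,0.05])

```text
time_s: 21.53
eef_pos: [0.5181, 0.146, 0.0688]
tcp_rot: [[-0.095, 0.995, -0.005], [0.995, 0.095, 0.001], [0.001, -0.005, -1.0]]
wrist_force: [-7.0, -0.8, 10.6]
finger_gap: 0.0155
grasp_force: 25.0
```

Emit:
jog_arm(translation=[[0,0.08,0],[0,0.08,0],[0,0,0]], turn=[0,0,0], claw=[0.05,0.05,0.05])

```text
time_s: 21.78
eef_pos: [0.522, 0.1463, 0.0689]
tcp_rot: [[-0.095, 0.995, -0.005], [0.995, 0.095, 0.001], [0.001, -0.005, -1.0]]
wrist_force: [-6.4, 0.0, 11.1]
finger_gap: 0.0155
grasp_force: 25.0
```

Emit:
jog_arm(translation=[[0,0.08,0],[0,0,0]], turn=[0,0], claw=[0.05,0.05])

```text
time_s: 21.95
eef_pos: [0.522, 0.1463, 0.0688]
tcp_rot: [[-0.096, 0.995, -0.009], [0.995, 0.096, 0.001], [0.001, -0.009, -1.0]]
wrist_force: [-10.4, 0.1, 15.1]
finger_gap: 0.0158
grasp_force: 25.1
```

Emit:
jog_arm(translation=[[0,0.08,0],[0,0,0]], turn=[0,0], claw=[0.05,0.05])

```text
time_s: 22.12
eef_pos: [0.522, 0.1464, 0.0687]
tcp_rot: [[-0.096, 0.995, -0.013], [0.995, 0.096, 0.0], [0.002, -0.013, -1.0]]
wrist_force: [-13.4, -0.8, 18.5]
finger_gap: 0.016
grasp_force: 25.1
```

Home on the far fence with a firm stop. Release, rise and check.

Emit:
jog_arm(translation=[[0,0,0],[0,0,0],[0,0,0],[0,0,-0.5],[0,0,-1],[0,-0.3,-1],[0,-1,-1],[0,-1,-1],[-1,-1,-1],[-1,0,0]], turn=[0,0,0,0,0,0,0,0,0,0], claw=[0.4,0.4,0.4,0.4,0.4,0.4,0.4,0.4,0.4,0.4])

```text
time_s: 22.95
eef_pos: [0.4506, 0.0908, 0.2081]
tcp_rot: [[-0.099, 0.995, 0.003], [0.995, 0.099, 0.003], [0.003, 0.004, -1.0]]
wrist_force: [1.1, 0.2, 0.3]
finger_gap: 0.0379
grasp_force: 0.0
```

Emit:
jog_arm(translation=[[-1,0.8,-1],[-1,0.8,-1],[-1,0.8,-1],[-1,0.8,0],[-1,0.8,0],[-1,0,0],[-1,0,0],[0,0,0]], turn=[0,0,0,0,0,0,0,0], claw=[0.5,0.5,0.5,0.5,0.5,0.5,0.5,0.5])

```text
time_s: 23.62
eef_pos: [0.5689, -0.082, 0.2802]
tcp_rot: [[-0.087, 0.996, 0.002], [0.996, 0.087, -0.005], [-0.005, 0.002, -1.0]]
wrist_force: [-0.3, -0.3, 0.6]
finger_gap: 0.0468
grasp_force: 0.0
```

```bash
python3 - <<'E'
from h import *
togo([.557,-.3107,.3],.05)
p=wrist('w5.png');see(p,['board','cross_jaw_grip','front_jaw_grip','valve_grip','index_pin'])
np.savez('w5.npz',W=p['W'],K=p['intrinsics'])
i=p['frame'][:,:,::-1]
x=np.array([np.cos(.097),np.sin(.097),0]);y=np.array([-x[1],x[0],0]);o=np.array([.5538,.0733,0])
c=proj(p,np.array([o+.055*x+.08*y+[0,0,.046]]))[0].astype(int);print(c)
y0=max(c[1]-70,0);x0=c[0]-75;a=i[y0:y0+140,x0:x0+170]
print(x0,y0);cv2.imwrite('pics/w5c.png',cv2.convertScaleAbs(cv2.resize(a,None,fx=4.2,fy=4.2,interpolation=cv2.INTER_CUBIC),alpha=1.4))
E
```

```text
t 23.62 pos [ 0.5689 -0.082   0.2802] yaw 0.087 F [-0.3 -0.3  0.6] gap 0.0468 grip 0.0
turn 0.37 shift [-9.12 -0.93 -0.74]
board []
cross_jaw_grip [([0.5998, 0.0743, 0.0851], 0.7), ([0.5805, -0.2717, 0.0407], 0.3)]
front_jaw_grip [([0.5815, -0.2709, 0.0423], 0.17)]
valve_grip [([0.2421, -0.4898, 0.0576], 0.46)]
index_pin [([0.5981, 0.0746, 0.0827], 0.54), ([0.5138, -0.2821, 0.0416], 0.47), ([0.3678, -0.2859, -0.0016], 0.17)]
[358 -21]
283 0
```

View pics/w5c.png

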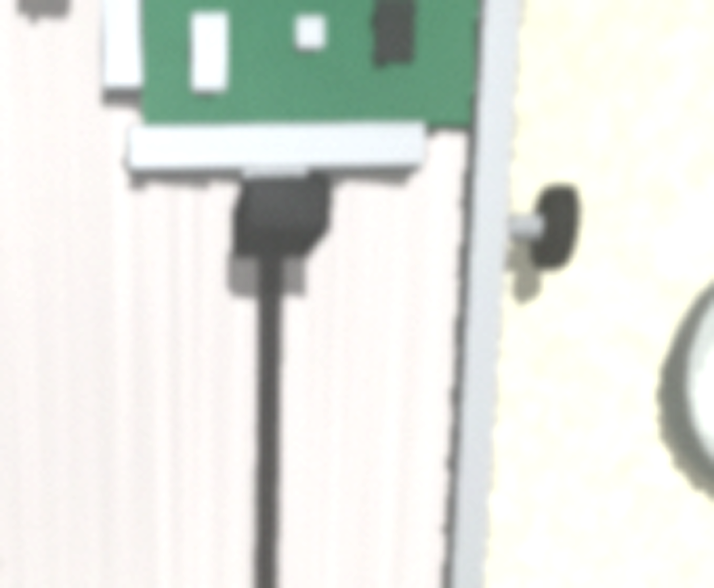

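The crop shows the board (green) against the far fence (478,60), the cross jaw bar flush on its lower edge (280,140) and the front jaw bar flush at left (122,50). Now the valve.

Emit:
jog_arm(translation=[[-1,0,0],[-1,0,0],[-1,0,0],[-1,0,0],[-1,0,0],[-1,0,0],[-1,0,0],[-1,0,0],[-1,0,0],[-1,0,0]], turn=[0,0,0,0,0,0,0,0,0,0], claw=[0.5,0.5,0.5,0.5,0.5,0.5,0.5,0.5,0.5,0.5])

```text
time_s: 24.75
eef_pos: [0.5928, -0.3233, 0.2798]
tcp_rot: [[-0.097, 0.995, 0.0], [0.995, 0.097, 0.001], [0.001, 0.0, -1.0]]
wrist_force: [1.1, 0.1, 0.1]
finger_gap: 0.0471
grasp_force: 0.0
```

Emit:
jog_arm(translation=[[-1,-0.5,0],[-0.5,-0.5,0],[0,0,0],[0,0,0]], turn=[0,0,0,0], claw=[0.5,0.5,0.5,0.5])

```text
time_s: 25.08
eef_pos: [0.5707, -0.3631, 0.2798]
tcp_rot: [[-0.094, 0.996, 0.0], [0.996, 0.094, 0.001], [0.001, 0.0, -1.0]]
wrist_force: [0.8, 0.8, -0.6]
finger_gap: 0.0467
grasp_force: 0.0
```

```bash
python3 - <<'E'
from h import *
togo([.557,-.3107,.3],.05)
p=wrist('w6.png');see(p,['valve_box','valve_grip','index_pin','index_stub'])
np.savez('w6.npz',W=p['W'],K=p['intrinsics'])
i=p['frame'][:,:,::-1]
c=proj(p,[[.552,-.309,.04]])[0].astype(int);x0,y0=c[0]-95,max(0,c[1]-70);print(x0,y0)
cv2.imwrite('pics/w6c.png',cv2.convertScaleAbs(cv2.resize(i[y0:y0+140,x0:x0+190],None,fx=4,fy=4,interpolation=cv2.INTER_CUBIC),alpha=1.4))
E
```

```text
t 25.08 pos [ 0.5707 -0.3631  0.2798] yaw 0.094 F [ 0.8  0.8 -0.6] gap 0.0467 grip 0.0
turn 0.44 shift [ 2.12 -0.44 -0.81]
valve_box [([0.2904, -0.4948, 0.0014], 0.88), ([0.5533, -0.3136, -0.0036], 0.83)]
valve_grip [([0.2422, -0.4906, 0.0593], 0.62)]
index_pin [([0.5587, -0.3111, 0.074], 0.56), ([0.5143, -0.2817, 0.0417], 0.38)]
index_stub [([0.5842, -0.2726, 0.0416], 0.46)]
210 60
```

View pics/w6c.png

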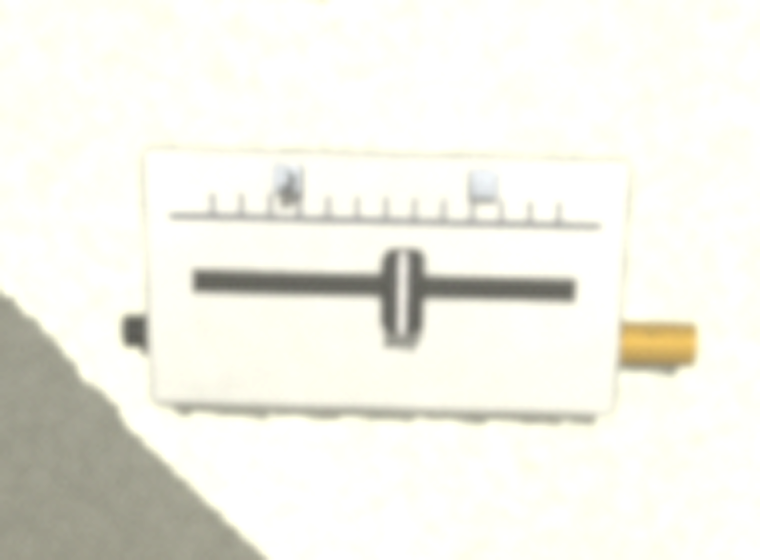

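The crop shows the pin's foot with its pin at (288,186), on the near side (left). The bare stub is at (483,187), the track runs from (193,280) to (575,290), and the grip's white line is at (403,280).

```bash
python3 - <<'E'
from h import *
d=np.load('w6.npz');p={'W':d['W'],'intrinsics':d['K']}
A=lambda u,v,z:ray(p,(210+u/4,60+v/4),z)[:2]
a,b=A(193,280,.04),A(575,290,.04);t=b-a;print('slot',a,b,np.arctan2(t[1],t[0]),np.hypot(*t))
k=[A(*q,.04) for q in((147,150),(630,160),(615,415),(155,405))]
e=k[1]-k[0];print('top edge',np.arctan2(e[1],e[0]),np.hypot(*e)); e=k[2]-k[3];print(np.arctan2(e[1],e[0]),np.hypot(*e));print('ctr',np.mean(k,0),k)
e=A(600,226,.04)-A(170,215,.04);th=np.arctan2(e[1],e[0]);print('scale',th)
ux=np.array([np.cos(th),np.sin(th)])
pin,stub,g=A(289,185,.046),A(483,187,.046),A(403,280,.077)
print('pin',pin,'stub',stub,'grip',g)
m=(a+b)/2
for n,v in(('pin',pin),('stub',stub),('grip',g),('ctr',np.mean(k,0))):print(n,'box xy',(v-m)@ux,(v-m)@[-ux[1],ux[0]])
# refine pixel of pin from image
i=cv2.imread('pics/w6c.png');print(proj(p,[[*pin,.046]]))
togo([*g,.0],th)
E
```

```text
slot [ 0.48527366 -0.31403632] [ 0.61977251 -0.30497566] 0.06726440950369188 0.1348036997215392
top edge 0.07331679537667608 0.16565336828754146
0.07087859125496938 0.16695593066037276
ctr [ 0.55352846 -0.30979704] [array([ 0.46779479, -0.27191823]), array([ 0.63300313, -0.25978393]), array([ 0.63992632, -0.34783115]), array([ 0.47338959, -0.35965484])]
scale 0.06826417282741615
pin [ 0.51759649 -0.27895624] stub [ 0.5833888  -0.27347519] grip [ 0.55931556 -0.30520692]
pin box xy -0.03276141387622012 0.03286097916802258
stub box xy 0.033251528548173814 0.03384149308466971
grip box xy 0.007069901150456742 0.00382573029775571
ctr box xy 0.00098317658445081 -0.0003589493854642539
[[282.25 106.25]]
t 25.33 pos [ 0.572  -0.3614  0.2798] yaw 0.098 F [ 0.1 -0.2 -0. ] gap 0.047 grip 0.0
turn 0.3 shift [ 2.27 -0.36 11.19]
```

Emit:
jog_arm(translation=[[0,0,0.4],[1,-0.2,1],[1,-0.16,1],[0.12,0,1],[0,0,1],[0,0,1],[0,0,0.7],[0,0,0.3],[0,0,0],[0,0,0]], turn=[0.3,0,0,0,0,0,0,0,0,0], claw=[0.4,0.4,0.4,0.4,0.4,0.4,0.4,0.4,0.4,0.4], force=15)

```text
time_s: 26.17
eef_pos: [0.5585, -0.3111, 0.1199]
tcp_rot: [[-0.065, 0.998, -0.0], [0.998, 0.065, -0.0], [-0.0, -0.0, -1.0]]
wrist_force: [0.6, -0.1, 0.7]
finger_gap: 0.0376
grasp_force: 0.0
```

```bash
python3 - <<'E'
from h import *
togo([.559,-.309,.059],.069)
E
```

```text
t 26.17 pos [ 0.5585 -0.3111  0.1199] yaw 0.065 F [ 0.6 -0.1  0.7] gap 0.0376 grip 0.0
turn -0.04 shift [0.08 0.03 2.44]
```

Emit:
jog_arm(translation=[[0,0,0.5],[0,0,0.8],[0,0,0.8],[0,0,0.3],[0,0,0],[0,0,0],[0,0,0],[0,0,0],[0,0,0],[0,0,0]], turn=[0,0,0,0,0,0,0,0,0,0], claw=[0.4,0.4,0.4,0.4,0.4,0.05,0.05,0.05,0.05,0.05], force=15)

```text
time_s: 27.0
eef_pos: [0.5589, -0.3115, 0.0608]
tcp_rot: [[-0.065, 0.998, 0.002], [0.998, 0.065, -0.001], [-0.001, 0.002, -1.0]]
wrist_force: [-0.8, 0.0, 3.2]
finger_gap: 0.0139
grasp_force: 15.0
```

Emit:
jog_arm(translation=[[0,0,0],[0,-0.2,0],[0,-0.2,0],[0,-0.3,0],[0,-0.3,0],[0,-0.3,0],[0,-0.2,0],[0,0,0],[0,0,0]], turn=[0,0,0,0,0,0,0,0,0], claw=[0.05,0.05,0.05,0.05,0.05,0.05,0.05,0.05,0.05])

```text
time_s: 27.75
eef_pos: [0.5203, -0.3142, 0.0608]
tcp_rot: [[-0.064, 0.998, 0.001], [0.998, 0.064, -0.001], [-0.001, 0.001, -1.0]]
wrist_force: [-0.1, -0.2, 8.1]
finger_gap: 0.0142
grasp_force: 15.0
```

Emit:
jog_arm(translation=[[0,0,0],[0,0,0],[0,0,0],[0,0,-0.5],[0,0,-1],[0,0,-1],[-0.5,0,-1],[-1,0,-1],[-1,0,-0.5],[0,0,0]], turn=[0,0,0,0,0,0,0,0,0,0], claw=[0.4,0.4,0.4,0.4,0.4,0.4,0.4,0.4,0.4,0.4])

```text
time_s: 28.58
eef_pos: [0.5249, -0.3836, 0.1896]
tcp_rot: [[-0.06, 0.998, 0.005], [0.998, 0.06, -0.009], [-0.01, 0.004, -1.0]]
wrist_force: [0.3, -0.5, 0.1]
finger_gap: 0.0376
grasp_force: 0.0
```

Emit:
jog_arm(translation=[[-0.4,0,0],[0,0,0],[0,0,0]], turn=[0,0,0], claw=[0.4,0.4,0.4])

```text
time_s: 28.83
eef_pos: [0.5249, -0.385, 0.1838]
tcp_rot: [[-0.065, 0.998, -0.002], [0.998, 0.065, 0.002], [0.002, -0.002, -1.0]]
wrist_force: [0.1, 0.3, -0.1]
finger_gap: 0.0373
grasp_force: 0.0
```

```bash
python3 - <<'E'
from h import *
togo([.5203,-.3142,.2],.067)
p=wrist('w7.png');see(p,['valve_grip','index_pin'])
np.savez('w7.npz',W=p['W'],K=p['intrinsics'])
i=p['frame'][:,:,::-1]
c=proj(p,[[.525,-.300,.05]])[0].astype(int);x0,y0=c[0]-60,max(0,c[1]-45);print(x0,y0)
cv2.imwrite('pics/w7c.png',cv2.convertScaleAbs(cv2.resize(i[y0:y0+90,x0:x0+120],None,fx=6,fy=6,interpolation=cv2.INTER_CUBIC),alpha=1.15))
E
```

```text
t 28.83 pos [ 0.5249 -0.385   0.1838] yaw 0.065 F [ 0.1  0.3 -0.1] gap 0.0373 grip 0.0
turn -0.02 shift [ 2.84  0.   -0.64]
valve_grip [([0.5188, -0.3143, 0.0763], 0.67), ([0.2436, -0.4903, 0.0595], 0.54)]
index_pin [([0.5546, -0.3126, -0.0], 0.63), ([0.5155, -0.2821, 0.0421], 0.57)]
261 62
```

View pics/w7c.png

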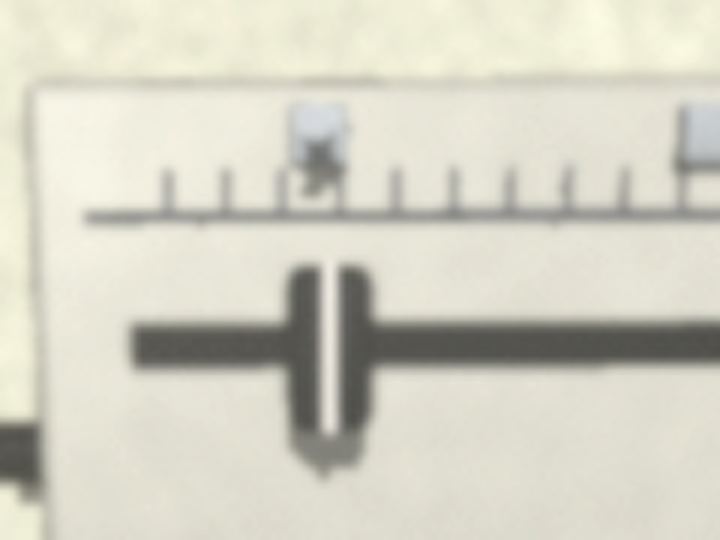

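```bash
python3 - <<'E'
from h import *
d=np.load('w7.npz');p={'W':d['W'],'intrinsics':d['K']}
A=lambda u,v,z:ray(p,(261+u/6,62+v/6),z)[:2]
e=A(715,214,.04)-A(90,217,.04);th=np.arctan2(e[1],e[0])
e2=A(33,90,.04)-A(45,540,.04);th2=np.arctan2(e2[1],e2[0])-np.pi/2
ea=A(635,360,.04)-A(135,346,.04)
print(th,th2)
pin=A(318,134,.046)
g=A(329,350,.077);print(pin,g)
for t in(th,th2,.0675):
  u=np.array([np.cos(t),np.sin(t)]);print('grip ahead of pin along box x',(g-pin)@u,(g-pin)@[-u[1],u[0]])
q=get_image('top');save(q,'top7.png');see(q,['board','block','pad','cross_jaw_grip','front_jaw_grip','paste_jar','valve_grip'])
q=get_image('scene');save(q,'scene7.png');see(q,['board','block','pad','cross_jaw_grip','front_jaw_grip','paste_jar','valve_grip','index_pin'])
a=cv2.imread('pics/scene7.png')[160:245,200:520]
b=cv2.imread('pics/top7.png')[145:250,165:425]
a=cv2.resize(a,(800,212),interpolation=cv2.INTER_CUBIC);b=cv2.resize(b,(800,323),interpolation=cv2.INTER_CUBIC)
cv2.imwrite('pics/f7.png',cv2.convertScaleAbs(np.vstack([a,b]),alpha=1.4))
E
```

```text
0.0682721831489157 0.0481199807145114
[ 0.51620126 -0.27729763] [ 0.52032066 -0.31233461]
grip ahead of pin along box x 0.0017196097880122448 -0.035236372616063674
grip ahead of pin along box x 0.002429303075740758 -0.03519456633526411
grip ahead of pin along box x 0.0017468182057982199 -0.035235034257355295
board [([0.599, 0.152, 0.0408], 0.58)]
block [([0.3653, -0.2823, 0.0001], 0.53), ([0.5647, 0.3687, 0.0043], 0.44)]
pad [([0.5667, 0.3744, 0.0002], 0.68)]
cross_jaw_grip [([0.5978, 0.0706, 0.0846], 0.69), ([0.7507, -0.2613, -0.0032], 0.3)]
front_jaw_grip [([0.5258, 0.1494, 0.0832], 0.68), ([0.7891, -0.1087, -0.0041], 0.27)]
paste_jar [([0.4991, -0.0415, 0.0406], 0.68)]
valve_grip [([0.24, -0.4973, 0.0592], 0.46)]
board [([0.6024, 0.1547, 0.0374], 0.61)]
block [([0.5661, 0.3653, 0.0041], 0.74)]
pad [([0.5667, 0.3738, -0.003], 0.86), ([0.7915, 0.0511, 0.0025], 0.58)]
cross_jaw_grip [([0.5982, 0.0722, 0.0841], 0.77)]
front_jaw_grip [([0.524, 0.1478, 0.0873], 0.74), ([0.5697, 0.3761, -0.008], 0.48)]
paste_jar [([0.5002, -0.0389, 0.0397], 0.56)]
valve_grip [([0.2448, -0.4968, 0.0608], 0.49), ([0.5251, -0.3136, 0.0774], 0.43)]
index_pin [([0.5143, -0.2772, 0.0377], 0.53)]
```

View pics/f7.png

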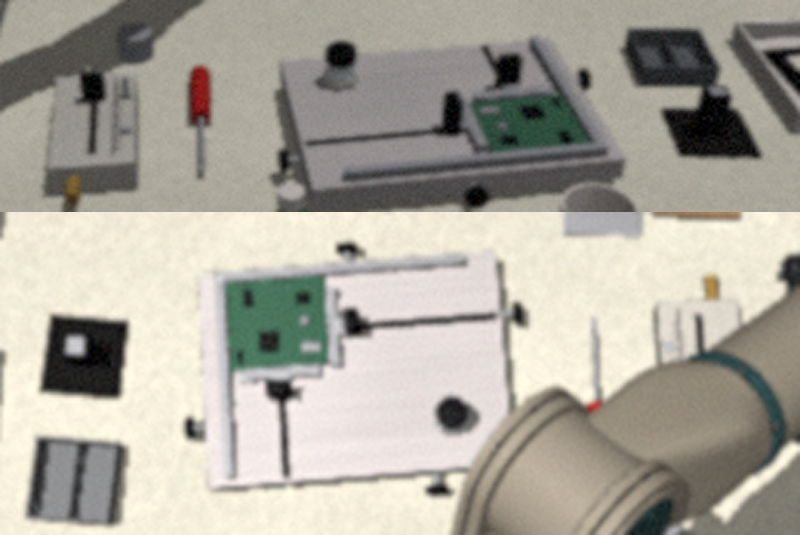

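Scene and top views: board snug in the corner of both fences with both bars against it (top 330,325 and 280,373), block standing on the pad (75,345), sorter empty, jar and screwdriver untouched. The valve grip is about 1.6 mm past the pin, so I'll take it again and correct.

Emit:
jog_arm(translation=[[0.9,0,0],[1,0,0],[0.94,0,0.5],[0,0,1],[0,0,1],[0,0,1],[0,0,0.9],[0,0,0.4],[0,0,0],[0,0,0]], turn=[0,0,0,0,0,0,0,0,0,0], claw=[0.4,0.4,0.4,0.4,0.4,0.4,0.4,0.4,0.4,0.4])

```text
time_s: 30.67
eef_pos: [0.521, -0.3154, 0.065]
tcp_rot: [[-0.065, 0.998, -0.0], [0.998, 0.065, -0.0], [-0.0, -0.0, -1.0]]
wrist_force: [-0.4, -0.5, 0.2]
finger_gap: 0.0376
grasp_force: 0.0
```

```bash
python3 - <<'E'
from h import *
togo([.5187,-.3143,.061],.065)
E
```

```text
t 30.67 pos [ 0.521  -0.3154  0.065 ] yaw 0.065 F [-0.4 -0.5  0.2] gap 0.0376 grip 0.0
turn -0.0 shift [ 0.05 -0.09  0.16]
```

Emit:
jog_arm(translation=[[0,0,0.1],[0,0,0],[0,0,0],[0,0,0],[0,0,0],[0,-0.09,0],[0,0,0],[0,0,0]], turn=[0,0,0,0,0,0,0,0], claw=[0.05,0.05,0.05,0.05,0.05,0.05,0.05,0.05])

```text
time_s: 31.33
eef_pos: [0.5199, -0.3154, 0.0631]
tcp_rot: [[-0.065, 0.998, 0.002], [0.998, 0.065, -0.001], [-0.001, 0.002, -1.0]]
wrist_force: [2.2, 0.8, 7.3]
finger_gap: 0.0137
grasp_force: 15.0
```

Emit:
jog_arm(translation=[[0,-0.06,0],[0,0,0],[0,0,0]], turn=[0,0,0], claw=[0.05,0.05,0.05])

```text
time_s: 31.58
eef_pos: [0.5185, -0.3155, 0.0631]
tcp_rot: [[-0.065, 0.998, 0.002], [0.998, 0.065, -0.001], [-0.001, 0.002, -1.0]]
wrist_force: [2.5, 1.5, 6.6]
finger_gap: 0.0137
grasp_force: 15.0
```

Release and view from a parallax-free spot (camera directly in line with the grip).

Emit:
jog_arm(translation=[[0,0,0],[0,0,0],[0,0,0],[0,0,-0.5],[0,0,-1],[0,0,-1],[-0.5,0,-1],[-1,0,-1],[-1,0,-0.3],[-0.3,0,0]], turn=[0,0,0,0,0,0,0,0,0,0], claw=[0.4,0.4,0.4,0.4,0.4,0.4,0.4,0.4,0.4,0.4])

```text
time_s: 32.42
eef_pos: [0.5217, -0.3909, 0.1863]
tcp_rot: [[-0.061, 0.998, 0.004], [0.998, 0.061, -0.007], [-0.007, 0.004, -1.0]]
wrist_force: [-0.4, -0.4, -0.4]
finger_gap: 0.0376
grasp_force: 0.0
```

Emit:
jog_arm(translation=[[0,-0.1,0],[0,0,0],[0,0,0]], turn=[0,0,0], claw=[0.4,0.4,0.4])

```text
time_s: 32.67
eef_pos: [0.5186, -0.3829, 0.181]
tcp_rot: [[-0.066, 0.998, -0.002], [0.998, 0.066, 0.003], [0.003, -0.002, -1.0]]
wrist_force: [-0.5, 0.8, 1.1]
finger_gap: 0.0377
grasp_force: 0.0
```

```bash
python3 - <<'E'
from h import *
p=wrist('w8.png')
i=p['frame'][:,:,::-1].copy()
c=proj(p,[[.525,-.300,.05]])[0].astype(int);x0,y0=c[0]-60,max(0,c[1]-45);print(x0,y0)
np.savez('w8.npz',W=p['W'],K=p['intrinsics'],o=[x0,y0])
cv2.imwrite('pics/w8c.png',cv2.convertScaleAbs(cv2.resize(i[y0:y0+90,x0:x0+120],None,fx=6,fy=6,interpolation=cv2.INTER_CUBIC),alpha=1.15))
E
```

```text
267 65
```

View pics/w8c.png

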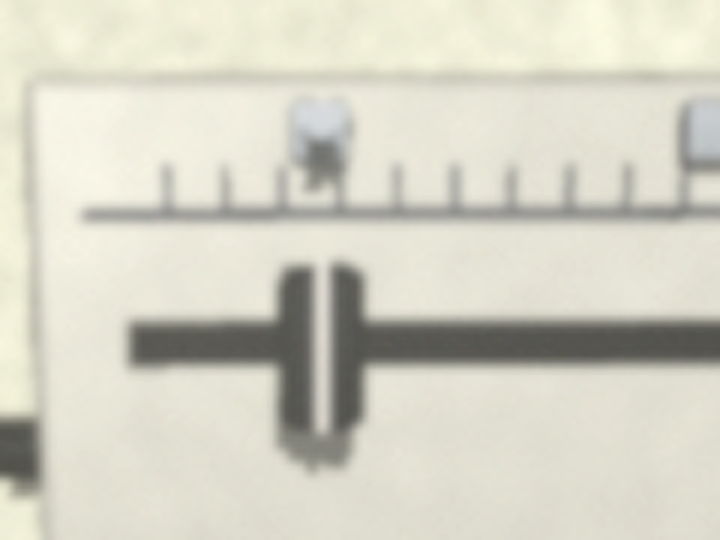

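The grip's white line (321,350) is directly below the pin's foot (320,133), with the box axes square in the picture and the camera plumb over them, so it is level to well under 1 mm. Handing in.

```bash
python3 -c "
from h import *
print(job.job_done())"
```

```text
the job is handed in; nothing more can be done
None
```

I've handed the job in at about 33 s of the 72 s allowed: the block stands upright on the pad, the board is home against both fences with both jaws against it, and the valve grip is level with the tall pin to well under 1 mm by the last camera check.

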